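# Pivot the slide tray past the post into its dock

### The job

Push the long white tray of microscope slides into the low aluminium dock, angling one end in behind the steel post first and then swinging the other end in, until the tray lies between the dock's two end cheeks with its long side flush along the back rail. Push it with the fingertips so that it slides flat on the bench: never lift or tip it, and do not disturb the oil bottle, beaker, remote control or cardboard box. Leave the tray in place and move clear.

Things in the scene. Friction and masses are not known exactly. Their poses are not given: they have to be found in the camera images.
- tray: Loose long white slide tray lying flat on the bench, a plain block in outline: 240 mm long (its y axis), 36 mm wide (its x axis), 24 mm high, about 0.35 kg, sliding with ordinary friction. Three glass slides lie end to end in its top. Origin at the centre of its underside; its two ends are alike.
- tray_end_a (a point): Centre of the tray's end face at its +y end (120 mm from the tray's middle, 12 mm above its underside).
- tray_end_b (a point): Centre of the tray's end face at its -y end (120 mm from the tray's middle, 12 mm above its underside).
- dock: Fixed floorless aluminium dock, 30 mm high. Origin on the bench, mid-way along the back rail's inner face (the tray lies against it); y runs along the rail, x points into the rail (16 mm thick); open towards -x, the robot's side. Two end cheeks, 12 mm thick, stand out 45 mm towards -x, inner faces at dock y = +-135 mm. Tray home: centre at dock x = -18 mm, y axes parallel, 30 mm play along y.
- post: Fixed upright round steel post, 20 mm diameter, 50 mm high, origin at the centre of its foot, at dock x = -90 mm and dock y = +75 or -75 mm (varies; a flush plug that nothing catches on fills the other place). From post to the farther cheek are 200 mm along y, less than the tray's length: the tray's post-side end must go in behind the post first, slanted.
- oil: Bystander: small amber oil bottle, 34 mm in diameter, 65 mm high, loose, standing beyond the dock. Origin at the centre of its underside.
- beaker: Bystander: small clear beaker, 60 mm in diameter, 70 mm high, loose, standing beyond the dock. Origin at the centre of its underside.
- remote: Bystander: white remote control, 45 x 130 x 18 mm, loose, lying to the left (+y) of the work. Origin at the centre of its underside, long axis y.
- slidebox: Bystander: small cardboard box, 85 x 30 x 30 mm, loose, lying to the right (-y) of the work. Origin at the centre of its underside, long axis x.
Things that resemble listed ones, but are neither listed nor needed, are in the scene too. What is shaped like the tray but black, orange or red is not meant.

How it is judged (in metres and radians):
On the way:
1. the tray stands slanted in the mouth: its end beside the post is inside, nearer the rail than the post, and its other end is still outside (((x of tray_end_a in the frame of dock above -0.07 m and horizontal distance between tray_end_a and post below 0.11 m and x of tray_end_b in the frame of dock below -0.075 m) or (x of tray_end_b in the frame of dock above -0.07 m and horizontal distance between tray_end_b and post below 0.11 m and x of tray_end_a in the frame of dock below -0.075 m))), for 0.1 s.
At the end, for the whole second after the job is handed in: The tray lies flat and still on the bench between the two cheeks, its long side along the back rail: centre within about 5 mm of its home distance from the rail, within 0.05 rad of parallel to it, within 20 mm of the dock's middle along the rail (x of tray in the frame of dock between -0.0235 and -0.014 m and y of tray in the frame of dock between -0.02 and 0.02 m and angle between the y axis of tray and the y axis of dock, either way round below 0.05 rad and height (world z) of tray below 0.004 m and angle between tray's own z axis and vertical below 0.05 rad and linear speed of tray below 0.01 m/s); the robot touches nothing.
It fails at once if the tray is lifted off the bench (more than 8 mm) or tipped (more than 0.12 rad) (height (world z) of tray above 0.008 m or angle between tray's own z axis and vertical above 0.12 rad).
It fails at once if the oil bottle is moved by more than 20 mm or tipped (distance of oil from where it was at the start of the episode above 0.02 m or angle between oil's own z axis and vertical above 0.3 rad).
It fails at once if the beaker is moved by more than 20 mm or tipped (distance of beaker from where it was at the start of the episode above 0.02 m or angle between beaker's own z axis and vertical above 0.3 rad).
It fails at once if the remote control is moved by more than 20 mm or tipped (distance of remote from where it was at the start of the episode above 0.02 m or angle between remote's own z axis and vertical above 0.3 rad).
It fails at once if the cardboard box is moved by more than 20 mm or tipped (distance of slidebox from where it was at the start of the episode above 0.02 m or angle between slidebox's own z axis and vertical above 0.3 rad).
It also fails if it takes over 72 s, if anything falls off the work surface, if the arm or the gripper's body presses on something with over 40 N, if the wrist force passes 120 N, or if a joint passes its speed limit or range.

### The arm

A 6-joint arm with a two-finger parallel gripper is mounted at the origin on the work surface. World frame = base frame: x ahead of the robot, y to its left, z up, the work surface at z = 0. Lengths are in m, angles in degrees, forces in N, time in s.
With the tool pointing down it reaches from about 0.4 to 0.825 m from the base axis. Payload 7 kg.
Tool frame: the origin (TCP) lies at the very end of the fingers, on their centre line; the grasp point (between the pads) lies 19 mm behind it; z points along the fingers, y is the line along which they close (so a half turn about z gives the same grasp; the last joint's range is limited). The gripper opens to 88 mm and grips with 3 to 60 N. Pads are 19 mm wide; open, the fingers measure 130 mm over their backs; the gripper's body (78 mm by 193 mm) begins 47 mm behind the grasp point.
Start: joints at [84.231, 20.546, 0.682, 0, -70.136, -16.507], TCP at [0.256, 0.625, 0.227] pointing down, gripper open.
Joint ranges: [-176.03, 176.03], [-82.01, 121.73], [-58.28, 71.71], [-173.87, 95.51], [-174.79, -0.11], [-173.66, 173.66]. Speed limits (degrees/s): [136.94, 136.94, 172.46, 180, 180, 180].

### API

Orientations are given as [roll, pitch, yaw] about the fixed x, y, z axes, in that order (R = Rz(yaw) Ry(pitch) Rx(roll)).
In Python, from plant import * gives the robot as it stands.
- The arm moves only by the tool step_arm, never from a script. Its arguments are lists of equal length, an entry for each row: "fingers": the opening, from 0 (shut) to 1 (fully open); "linear": the shift along the tool's x, y, z in mm, a list of three; "dr": the turn, a rotation vector about the tool's x, y, z in rad, a list of three. In form: {"fingers": [fingers, ...], "linear": [[tx, ty, tz], ...], "dr": [[rx, ry, rz], ...]}. A call has 1 to 8 rows; each row shifts and turns the commanded pose from where the row before left it, along the tool's axes as they then stand; what a row does not reach is not made up. A row lasts 1/10 s, in which the tool goes at most 50 mm and 8.59 degrees, less where a joint would pass 70% of its speed; a pose out of reach is approached as far as the arm can. A call is refused whole if a number of a shift passes 50 or a number of a turn 0.15, either way. A call with a gripper value outside its range is refused whole. The fingers move at their own pace and stop on an object; the grip force is fixed at half the most. Time passes only in rows, so rows that do not move let the fingers close. It gives the time, the measured TCP pose, the force, the opening and the grip force at its end, in the units of the state.
- sense(): the state, without advancing time (a new reading comes with each control period).
- grab_frame(name): name is "scene" or "top"; returns (picture, depth): 420x560x3 uint8, red, green, blue; 420x560 float32, m along the optical axis (not along the pixel's ray), 0 where there is no reading.
- camera_model(name): a dict with "camera_matrix" (3x3 intrinsics, pixels), "k1" (the pictures are not rectified: a ray, as slopes to the right and down, at radius r is drawn at 1 + k1 r^2 times it, then the intrinsics apply), "world_to_cam" (4x4, takes a point from world to camera coordinates). Camera axes: x right, y down, z forward; pixel columns grow to the right and rows downward; lengths in m; the calibration is good to about 2 mm. A picture is of the moment at which its call begins. camera_model takes no time and is no camera call.
- close_job(): hands the job in; it is judged then, once.
The state is a dict: "time": time; "joint_pos": joint angles; "qvel": joint speeds; "tau": joint torques, N m; "position": TCP position; "eef_rot": TCP orientation; "ft_force": force on the tool from outside, world axes, zero at the start; "torque": the same for the moment, N m; "gripper_width": finger opening in m; "grasp_force": force on a finger pad.
Only numpy, scipy, OpenCV 4.12 (cv2) and the standard library are available. Lean on these libraries where they do the work, as an engineer would, in place of code of your own. Each camera call takes 0.05 s, during which the arm holds its last target. There are 200 camera calls.

## Working session

There is one attempt and no reset: what is moved stays moved. The work goes in short steps, Python scripts to look and compute and a tool call to move; the robot and the scene stay as the last step left them, time stands still between calls to the robot, and variables do not carry over. Pictures are saved under pics/ and viewed, at most 10 in all, crops included, and the job is handed in when it is done.

Besides the shell and the picture viewer there is one more tool, called after "Request:" as name(argument=value, ...) on one line, values as JSON. step_arm: Moves the arm, as the interface text tells. Its arguments: {"type":"object","properties":{"fingers":{"type":"array","items":{"type":"number"}},"linear":{"type":"array","items":{"type":"array","items":{"type":"number"}}},"dr":{"type":"array","items":{"type":"array","items":{"type":"number"}}}},"required":["fingers","linear","dr"]}

```bash
mkdir -p pics; cat > h.py <<'E'
from plant import *
import numpy as np, cv2
def snap(cam,name):
    im,d=grab_frame(cam); cv2.imwrite(f'pics/{name}.png',im[:,:,::-1]); np.save(f'pics/{name}.npy',d); return im,d
def rays(cam,px):
    m=camera_model(cam);K=np.array(m["camera_matrix"]);
    px=np.atleast_2d(np.array(px,float))
    n=cv2.undistortPoints(px.reshape(-1,1,2),K,np.array([m["k1"],0,0,0.]),).reshape(-1,2)
    T=np.linalg.inv(np.array(m["world_to_cam"]))
    return T,np.c_[n,np.ones(len(n))]
def at_z(cam,px,z):
    T,r=rays(cam,px); d=r@T[:3,:3].T; o=T[:3,3]
    return o+d*((z-o[2])/d[:,2])[:,None]
def cloud(cam,d):
    h,w=d.shape; v,u=np.mgrid[:h,:w]
    T,r=rays(cam,np.c_[u.ravel(),v.ravel()])
    P=(r*d.ravel()[:,None])@T[:3,:3].T+T[:3,3]
    P[d.ravel()==0]=np.nan
    return P.reshape(h,w,3)
E
python3 - <<'E'
from h import *
for c in("top","scene"):
    snap(c,c+"0"); m=camera_model(c); print(m)
print(sense())
E
```

```text
{'camera_matrix': array([[545.37056347,   0.        , 279.70704633],
       [  0.        , 545.37056347, 210.66251816],
       [  0.        ,   0.        ,   1.        ]]), 'k1': 0.008820733942086392, 'world_to_cam': array([[-0.02241632, -0.99973376,  0.0054697 ,  0.01276094],
       [-0.99774713,  0.02202508, -0.06336847,  0.55133161],
       [ 0.06323113, -0.00687786, -0.99797521,  1.47643288],
       [ 0.        ,  0.        ,  0.        ,  1.        ]])}
{'camera_matrix': array([[460.36067204,   0.        , 269.99162007],
       [  0.        , 460.36067204, 207.88559016],
       [  0.        ,   0.        ,   1.        ]]), 'k1': 0.04761876295903886, 'world_to_cam': array([[-0.38984263,  0.92084539,  0.00815382,  0.20088179],
       [ 0.53367978,  0.23313307, -0.8129175 , -0.28412323],
       [-0.75047226, -0.31255837, -0.58232178,  1.58728591],
       [ 0.        ,  0.        ,  0.        ,  1.        ]])}
{'time': 0.1, 'joint_pos': array([ 8.42291774e+01,  2.05871497e+01,  6.38766220e-01, -1.65349115e-02,
       -7.01361722e+01, -1.65071283e+01]), 'qvel': array([-0.07202151, -0.01857107,  0.12025175,  0.08275754,  0.07459959,
       -0.08528086]), 'tau': array([-1.00820806e-03, -5.84162772e+01,  2.93750989e+01,  7.01544151e+00,
        1.02158601e-02, -4.71357362e-05]), 'position': array([0.25575626, 0.62419621, 0.22572026]), 'eef_rot': array([ 1.79914512e+02, -9.12317699e-03, -2.22835739e+01]), 'ft_force': array([0.48499261, 0.4186679 , 0.68279281]), 'torque': array([-0.05457831, -0.03053357,  0.02147291]), 'grasp_force': 0.0, 'gripper_width': 0.08749099572079318}
```

View pics/top0.png

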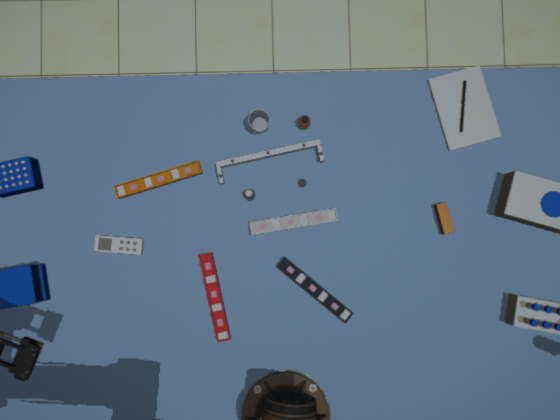

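View pics/scene0.png

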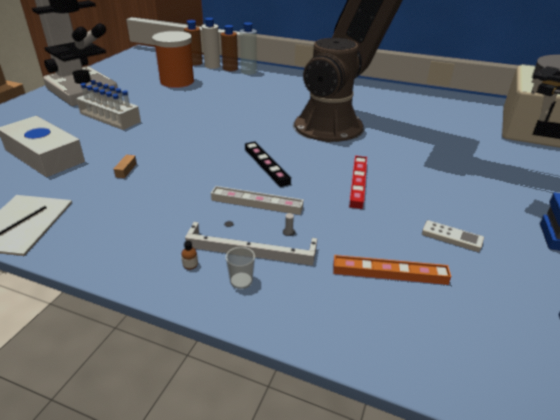

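Top view: the tray candidates are white (293,221), orange (158,180), red (215,297) and black (315,289). The white one fits; the others have excluded colours. The dock rail runs from (217,165) to (321,143). The post is at (249,194), on the +y side, and the flush plug at (302,183). Remote at (119,245), cardboard box at (445,218). Next I'll confirm with an enlarged crop and measure.

```bash
python3 - <<'E'
from h import *
im=cv2.imread('pics/top0.png'); d=np.load('pics/top0.npy')
cv2.imwrite('pics/crop0.png',cv2.resize(im[125:245,195:355],None,fx=5,fy=5,interpolation=cv2.INTER_CUBIC))
P=cloud("top",d)
def comp(zlo,zhi,box):
    x0,y0,x1,y1=box; Z=P[y0:y1,x0:x1,2]; m=((Z>zlo)&(Z<zhi)).astype(np.uint8)
    n,l,s,c=cv2.connectedComponentsWithStats(m)
    for i in range(1,n):
        if s[i,4]<25: continue
        q=P[y0:y1,x0:x1][l==i]
        r=cv2.minAreaRect(q[:,:2].astype(np.float32)); 
        print(s[i]+[x0,y0,0,0,0],'med z',np.median(q[:,2]).round(4),'rect',np.round(r[0],4),np.round(r[1],4),round(r[2],2),'mean',q[:,:2].mean(0).round(4))
print('bench',np.nanmedian(P[230:250,380:420,2]))
print('tray');comp(.012,.04,(235,200,350,245))
print('dock/post');comp(.015,.07,(205,130,335,205))
E
```

```text
bench -0.0008202496844715856
tray
[ 249  208   89   27 1103] med z 0.0185 rect [ 0.5227 -0.0353] [0.0362 0.2398] 8.11 mean [ 0.5228 -0.0352]
dock/post
[253 130  13   3  27] med z 0.0384 rect [0.7705 0.0528] [0.0331 0.0109] 88.84 mean [0.7695 0.0521]
[215 139 109  45 847] med z 0.0285 rect [0.6892 0.0263] [0.0627 0.2937] 11.26 mean [0.7044 0.0287]
[245 189   8   9  49] med z 0.0481 rect [0.5997 0.0846] [0.0185 0.0183] 63.77 mean [0.5991 0.0841]
```

View pics/crop0.png

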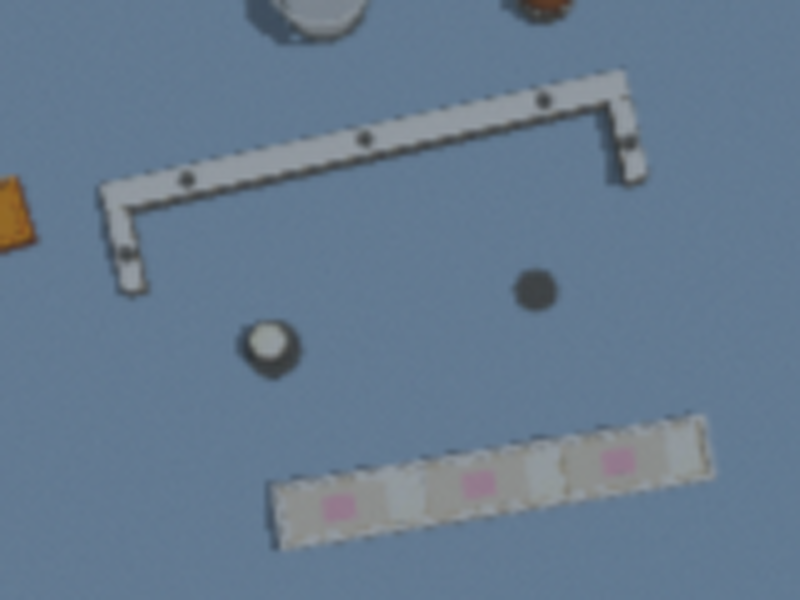

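The crop confirms it: white tray with three slides (centre about crop 490,482), post (268,340), flush plug (535,290), rail and cheeks. The sizes agree: tray 36×240 mm, dock 294×61 mm. The post is within 1 mm of where the dock frame predicts it.

I'll work in the dock frame, origin (0.7034, 0.0291), yaw 11.26°. The tray is at dock (-190,-28) mm, slanted 3°. Plan:
1. Push end a in -y.
2. Rotate the tray to about 30°.
3. Push end b in along the tray's axis.
4. Swing the tray flush against the rail.

```bash
cat >> h.py <<'E'
O=np.array([0.7034,0.0291]); TH=np.radians(11.26)
EX=np.array([np.cos(TH),np.sin(TH)]); EY=np.array([-np.sin(TH),np.cos(TH)])
def dock(p): q=np.asarray(p)[:2]-O; return 1000*np.array([q@EX,q@EY])
def world(d): return O+(d[0]*EX+d[1]*EY)/1000
def tool():
    s=sense(); p=np.array(s['position']); print('t',round(s['time'],2),'tcp dock',dock(p).round(1),'z',(1000*p[2]).round(1),'yaw rel dock',round(s['eef_rot'][2]-11.26,2),'F',np.round(s['ft_force'],1)); return s
def plan(*targets):
    """targets (dock x,y,z mm, yaw rel dock deg): turn first, then shift, tool axes"""
    s=tool(); p=np.r_[dock(s['position']),1000*s['position'][2]]; y=s['eef_rot'][2]-11.26
    for t in targets:
        w=np.radians(t[3]); dx,dy=t[0]-p[0],t[1]-p[1]; c,sn=np.cos(w),np.sin(w)
        print('to',t,'turn rz',round(-np.radians(t[3]-y),3),'shift',np.round([dx*c+dy*sn, dx*sn-dy*c, p[2]-t[2]],1))
        p=np.array(t[:3],float); y=t[3]
def tray():
    im,d=grab_frame("top"); P=cloud("top",d); hsv=cv2.cvtColor(im,cv2.COLOR_RGB2HSV)
    D=(P[:,:,:2]-O)*1000; x=D@EX; y=D@EY
    near=np.hypot(x+90,y-75)<16
    m=(P[:,:,2]>.012)&(P[:,:,2]<.0245)&(x>-330)&(x<5)&(y>-290)&(y<150)&~near
    m&=~((np.abs(y)>132)&(x>-50)&(P[:,:,2]>.023))
    n,l,st,c=cv2.connectedComponentsWithStats(m.astype(np.uint8))
    best=None
    for i in range(1,n):
        if st[i,4]<150: continue
        q=np.c_[x[l==i],y[l==i]]; r=cv2.minAreaRect(q.astype(np.float32)); mu=q.mean(0)
        w,v=np.linalg.eigh(np.cov((q-mu).T)); u=v[:,1]*np.sign(v[1,1])
        rgb=np.median(im[l==i],0)
        print('comp',st[i,4],'rect c',np.round(r[0],1),np.round(r[1],1),'mean',mu.round(1),'phi',round(np.degrees(np.arctan2(u[0],u[1])),2),'rgb',rgb)
E
python3 - <<'E'
from h import *
tray()
s=3.15
plan((-183,128,225,-s),(-183,128,8,-s))
E
```

```text
comp 1016 rect c [-189.8  -27.9] [239.8  36.2] mean [-189.7  -28.2] phi 3.0 rgb [140. 142. 142.]
comp 225 rect c [-313.3   11.9] [60.7 36. ] mean [-309.    13.3] phi 38.16 rgb [43. 46. 51.]
t 0.15 tcp dock [-322.8  671.1] z 225.8 yaw rel dock -33.54 F [-0.   0.2  0.3]
to (-183, 128, 225, -3.15) turn rz -0.53 shift [169.5 534.6   0.8]
to (-183, 128, 8, -3.15) turn rz -0.0 shift [  0.  -0. 217.]
```

Request:
step_arm(fingers=[0,0,0,0,0,0,0,0], linear=[[0,0,0],[0,0,0],[0,0,0],[0,0,0],[14,44,0],[14,44,0],[14,44,0],[14,44,0]], dr=[[0,0,-0.133],[0,0,-0.133],[0,0,-0.133],[0,0,-0.132],[0,0,0],[0,0,0],[0,0,0],[0,0,0]])

```text
time: 0.95
position: [0.3366, 0.4565, 0.2263]
eef_rot: [180.0, 0.0, 8.2]
ft_force: [1.5, 0.8, -0.2]
gripper_width: 0.0292
grasp_force: 0.0
```

Request:
step_arm(fingers=[0,0,0,0,0,0,0,0], linear=[[14,45,0],[14,45,0],[14,45,0],[14,45,0],[14,45,0],[14,45,0],[14,45,0],[15,43,0]], dr=[[0,0,0],[0,0,0],[0,0,0],[0,0,0],[0,0,0],[0,0,0],[0,0,0],[0,0,0]])

```text
time: 1.75
position: [0.4991, 0.118, 0.2267]
eef_rot: [-180.0, -0.0, 8.2]
ft_force: [0.3, 0.5, 0.0]
gripper_width: 0.0007
grasp_force: 0.0
```

Request:
step_arm(fingers=[0,0,0,0,0,0,0], linear=[[0,0,0],[0,0,45],[0,0,45],[0,0,40],[0,0,40],[0,0,20],[0,0,0]], dr=[[0,0,0],[0,0,0],[0,0,0],[0,0,0],[0,0,0],[0,0,0],[0,0,0]])

```text
time: 2.45
position: [0.4967, 0.1189, 0.0336]
eef_rot: [179.9, 0.3, 8.1]
ft_force: [0.2, -0.5, 0.3]
gripper_width: 0.0005
grasp_force: 0.0
```

```bash
python3 - <<'E'
from h import *
plan((-183,128,8,-3.15))
E
```

```text
t 2.45 tcp dock [-185.2  128.5] z 33.6 yaw rel dock -3.13 F [ 0.2 -0.5  0.3]
to (-183, 128, 8, -3.15) turn rz 0.0 shift [ 2.2  0.3 25.6]
```

Request:
step_arm(fingers=[0,0,0,0,0,0,0,0], linear=[[2,0,15],[0,0,10],[0,0,0],[0,5,0],[0,5,0],[0,5,0],[0,5,0],[0,5,0]], dr=[[0,0,0],[0,0,0],[0,0,0],[0,0,0],[0,0,0],[0,0,0],[0,0,0],[0,0,0]])

```text
time: 3.25
position: [0.505, 0.0954, 0.0121]
eef_rot: [-180.0, -0.1, 8.1]
ft_force: [-1.2, 4.1, 2.2]
gripper_width: 0.0001
grasp_force: 1.6
```

```bash
python3 - <<'E'
from h import *
tool();tray()
E
```

```text
t 3.25 tcp dock [-181.6  103.8] z 12.1 yaw rel dock -3.12 F [-1.2  4.1  2.2]
comp 670 rect c [-192.1  -74.3] [157.9  36. ] mean [-192.   -73.8] phi 3.3 rgb [155. 157. 157.]
comp 226 rect c [-314.1   11.2] [62.9 36. ] mean [-309.4   13.1] phi 36.95 rgb [47.5 50.  55. ]
```

Request:
step_arm(fingers=[0,0,0,0,0,0,0,0], linear=[[0,12,0],[0,12,0],[0,12,0],[0,12,0],[0,12,0],[0,12,0],[0,12,0],[0,8,0]], dr=[[0,0,0],[0,0,0],[0,0,0],[0,0,0],[0,0,0],[0,0,0],[0,0,0],[0,0,0]])

```text
time: 4.1
position: [0.5174, 0.0031, 0.0115]
eef_rot: [180.0, 0.0, 8.1]
ft_force: [-0.4, 2.5, 2.1]
gripper_width: 0.0005
grasp_force: 1.5
```

Request:
step_arm(fingers=[0,0,0,0,0,0,0,0], linear=[[0,0,0],[0,-15,0],[0,-15,0],[-20,-15,0],[-20,0,0],[-20,0,0],[0,0,0],[0,0,0]], dr=[[0,0,0],[0,0,0],[0,0,0],[0,0,0],[0,0,0],[0,0,0],[0,0,0],[0,0,0]])

```text
time: 4.9
position: [0.4515, 0.0404, 0.0116]
eef_rot: [180.0, 0.0, 8.2]
ft_force: [1.2, 0.0, 0.5]
gripper_width: 0.0004
grasp_force: 0.0
```

```bash
python3 - <<'E'
from h import *
tool();tray()
E
```

```text
t 4.9 tcp dock [-244.9   60.3] z 11.6 yaw rel dock -3.07 F [1.2 0.  0.5]
comp 1021 rect c [-195.1 -127.3] [239.8  36. ] mean [-195.1 -126.7] phi 3.15 rgb [152. 155. 154.]
comp 193 rect c [-315.9    9.7] [53.8 35.4] mean [-312.4   10.8] phi 31.15 rgb [47. 48. 51.]
```

Request:
step_arm(fingers=[0,0,0,0,0,0], linear=[[0,40,0],[0,40,0],[0,5,2],[10,0,0],[10,0,0],[6,0,0]], dr=[[0,0,0],[0,0,0],[0,0,0],[0,0,0],[0,0,0],[0,0,0]])

```text
time: 5.55
position: [0.4914, -0.039, 0.0097]
eef_rot: [180.0, -0.1, 8.2]
ft_force: [-0.1, 0.5, -0.9]
gripper_width: 0.0002
grasp_force: 0.0
```

Request:
step_arm(fingers=[0,0,0,0,0,0,0,0], linear=[[9,0,0],[9,0,0],[9,0,0],[9,0,0],[9,0,0],[9,0,0],[9,0,0],[9,0,0]], dr=[[0,0,0.058],[0,0,0.058],[0,0,0.058],[0,0,0.058],[0,0,0.058],[0,0,0.058],[0,0,0.058],[0,0,0.058]])

```text
time: 6.35
position: [0.5615, -0.0431, 0.0095]
eef_rot: [180.0, 0.0, -18.5]
ft_force: [-1.1, 1.3, 0.4]
gripper_width: 0.0003
grasp_force: 0.6
```

Request:
step_arm(fingers=[0,0,0], linear=[[0,0,0],[-30,0,0],[-20,0,0]], dr=[[0,0,0],[0,0,0],[0,0,0]])

```text
time: 6.65
position: [0.5118, -0.0279, 0.0091]
eef_rot: [180.0, 0.1, -18.3]
ft_force: [0.6, 0.2, 0.3]
gripper_width: 0.0006
grasp_force: 0.0
```

```bash
python3 - <<'E'
from h import *
tool();tray()
E
```

```text
t 6.65 tcp dock [-199.1  -18.5] z 9.1 yaw rel dock -29.59 F [0.6 0.2 0.3]
comp 800 rect c [-173.2 -146.4] [240.4  36.9] mean [-183.6 -168.8] phi 30.89 rgb [157. 159. 159.]
comp 229 rect c [-314.2   11.2] [63. 36.] mean [-309.4   13.2] phi 36.18 rgb [47. 49. 53.]
```

```bash
python3 - <<'E'
from h import *
plan((-199,-18,60,-30.9),(-254,-282,60,-30.9),(-254,-282,9,-30.9))
E
```

```text
t 6.7 tcp dock [-202.1  -17.7] z 9.0 yaw rel dock -29.62 F [-5.9  0.7 -0.3]
to (-199, -18, 60, -30.9) turn rz 0.022 shift [  2.8  -1.4 -51. ]
to (-254, -282, 60, -30.9) turn rz -0.0 shift [ 88.4 254.8   0. ]
to (-254, -282, 9, -30.9) turn rz -0.0 shift [ 0. -0. 51.]
```

Request:
step_arm(fingers=[0,0,0,0,0,0,0,0], linear=[[0,0,-25],[0,0,-25],[15,43,0],[15,43,0],[15,43,0],[15,43,0],[15,43,0],[15,40,0]], dr=[[0,0,0.022],[0,0,0],[0,0,0],[0,0,0],[0,0,0],[0,0,0],[0,0,0],[0,0,0]])

```text
time: 7.5
position: [0.5121, -0.3003, 0.0597]
eef_rot: [-180.0, -0.0, -19.5]
ft_force: [1.5, 1.1, 0.1]
gripper_width: 0.0004
grasp_force: 0.0
```

Request:
step_arm(fingers=[0,0], linear=[[0,0,0],[0,0,0]], dr=[[0,0,0],[0,0,0]])

```text
time: 7.7
position: [0.5117, -0.2995, 0.0591]
eef_rot: [-180.0, 0.0, -19.7]
ft_force: [-0.3, 1.5, 0.0]
gripper_width: 0.0006
grasp_force: 0.0
```

```bash
python3 - <<'E'
from h import *
tray()
plan((-254,-282,9,-30.9))
E
```

```text
comp 209 rect c [-313.1   12. ] [60.4 35.9] mean [-308.8   13.8] phi 39.6 rgb [48. 49. 52.]
t 7.75 tcp dock [-251.9 -284. ] z 59.3 yaw rel dock -30.93 F [0.1 0.4 0.1]
to (-254, -282, 9, -30.9) turn rz -0.0 shift [-2.8 -0.6 50.3]
```

```bash
python3 - <<'E'
from h import *
a,_=snap("top","t1"); b,_=snap("scene","s1")
cv2.imwrite('pics/ts1.png',np.hstack([a[100:350,150:450],b[100:350,130:430]])[:,:,::-1])
E
```

```text
(no output)
```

View pics/ts1.png

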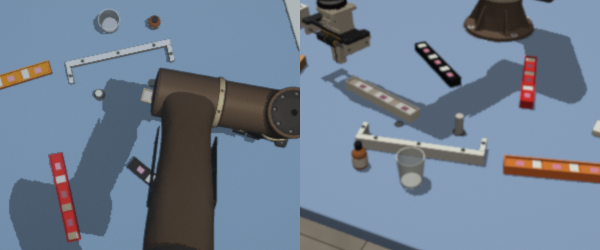

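The scene view shows the tray undisturbed at crop (382,98), with the gripper beyond its end b. The arm hides it from the top camera. I'll lower and push along the tray's axis (tool -y).

Request:
step_arm(fingers=[0,0,0,0,0,0,0,0], linear=[[-3,0,25],[0,0,25],[0,0,0],[0,-8,0],[0,-8,0],[0,-10,0],[0,-10,0],[0,-10,0]], dr=[[0,0,0],[0,0,0],[0,0,0],[0,0,0],[0,0,0],[0,0,0],[0,0,0],[0,0,0]])

```text
time: 8.65
position: [0.5254, -0.254, 0.0105]
eef_rot: [180.0, -0.1, -19.7]
ft_force: [-0.5, -3.6, 2.7]
gripper_width: 0.0004
grasp_force: 1.6
```

```bash
sed -i 's/def tray():/def tray(cam="top"):/; s/grab_frame("top"); P=cloud("top",d)/grab_frame(cam); P=cloud(cam,d)/' h.py
python3 - <<'E'
from h import *
tool();tray("scene")
E
```

```text
t 8.65 tcp dock [-229.8 -242.9] z 10.5 yaw rel dock -30.93 F [-0.5 -3.6  2.7]
comp 195 rect c [-312.1    9.8] [72.5 39.6] mean [-303.5   12.9] phi 36.65 rgb [21. 19. 21.]
comp 979 rect c [-164.4 -140.5] [272.4  40.9] mean [-154.9 -124.9] phi 29.34 rgb [135. 124. 117.]
```

Request:
step_arm(fingers=[0,0,0,0,0,0,0,0], linear=[[0,-10,0],[0,-10,0],[0,-10,0],[0,-10,0],[0,-10,0],[0,-10,0],[0,-10,0],[0,-10,0]], dr=[[0,0,0],[0,0,0],[0,0,0],[0,0,0],[0,0,0],[0,0,0],[0,0,0],[0,0,0]])

```text
time: 9.5
position: [0.5519, -0.1785, 0.0095]
eef_rot: [180.0, 0.0, -19.7]
ft_force: [-0.9, -2.9, 2.7]
gripper_width: 0.0001
grasp_force: 1.5
```

```bash
sed -i 's/P\[:,:,2\]>.012/P[:,:,2]>zlo/; s/def tray(cam="top")/def tray(cam="top",zlo=.012)/' h.py
python3 - <<'E'
from h import *
tool();tray("scene",.018); tray()
E
```

```text
t 9.5 tcp dock [-189.1 -174. ] z 9.5 yaw rel dock -30.96 F [-0.9 -2.9  2.7]
comp 776 rect c [-121.4  -72.9] [269.3  40.4] mean [-112.2  -57.4] phi 31.4 rgb [148.5 138.5 129. ]
```

Request:
step_arm(fingers=[0,0,0,0,0,0,0,0], linear=[[0,-10,0],[0,-10,0],[0,-10,0],[0,-10,0],[0,-10,0],[0,-10,0],[0,-8,0],[0,0,0]], dr=[[0,0,0],[0,0,0],[0,0,0],[0,0,0],[0,0,0],[0,0,0],[0,0,0],[0,0,0]])

```text
time: 10.4
position: [0.5753, -0.1142, 0.0097]
eef_rot: [-180.0, -0.0, -19.6]
ft_force: [-0.4, 0.0, -0.4]
gripper_width: 0.0008
grasp_force: 0.0
```

```bash
python3 - <<'E'
from h import *
tool();tray("scene",.018); tray()
a,_=snap("top","t2"); b,_=snap("scene","s2")
cv2.imwrite('pics/ts2.png',np.hstack([a[100:350,150:450],b[100:350,130:430]])[:,:,::-1])
E
```

```text
t 10.4 tcp dock [-153.6 -115.5] z 9.7 yaw rel dock -30.89 F [-0.4  0.  -0.4]
comp 868 rect c [-86.  -14.4] [274.4  40.6] mean [-77.5   1. ] phi 30.5 rgb [154. 145. 136.]
comp 233 rect c [-40.9  64.8] [85.3 35.9] mean [-31.7  73.4] phi 16.34 rgb [163. 164. 164.]
comp 196 rect c [-313.3   11.7] [60.2 35.8] mean [-311.1    9.3] phi 48.67 rgb [48.  49.5 53. ]
```

View pics/ts2.png

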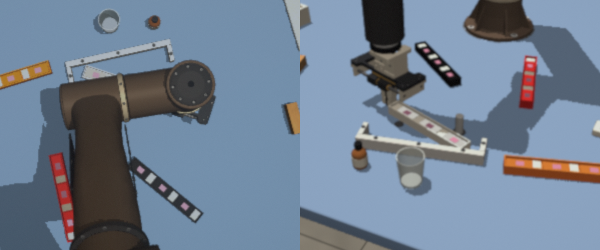

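The tray stands slanted in the mouth: end a is behind the post in both views, and end b is still outside. Next I go round to the robot side of end b and swing it in.

Request:
step_arm(fingers=[0,0,0,0,0,0,0,0], linear=[[0,25,0],[-20,0,0],[-22,0,0],[0,-32,0],[0,-30,0],[0,0,0],[8,0,0],[5,0,0]], dr=[[0,0,0],[0,0,0],[0,0,0],[0,0,0],[0,0,0],[0,0,0],[0,0,0],[0,0,0]])

```text
time: 11.4
position: [0.5603, -0.0713, 0.0096]
eef_rot: [-180.0, -0.0, -19.7]
ft_force: [0.7, -0.2, 0.3]
gripper_width: 0.0003
grasp_force: 0.0
```

Request:
step_arm(fingers=[0,0,0,0], linear=[[10,0,0],[10,0,0],[10,0,0],[10,0,0]], dr=[[0,0,-0.067],[0,0,-0.067],[0,0,-0.067],[0,0,-0.067]])

```text
time: 11.8
position: [0.5983, -0.0819, 0.0093]
eef_rot: [180.0, 0.1, -4.3]
ft_force: [-1.3, -0.1, 0.6]
gripper_width: 0.0005
grasp_force: 0.6
```

```bash
python3 - <<'E'
from h import *
tool();tray("scene",.018); tray()
a,_=snap("top","t3"); b,_=snap("scene","s3")
cv2.imwrite('pics/ts3.png',np.hstack([a[100:350,150:450],cv2.resize(b[165:290,150:350],(480,300))[:250]])[:,:,::-1])
E
```

```text
t 11.8 tcp dock [-124.8  -88.4] z 9.3 yaw rel dock -15.55 F [-1.3 -0.1  0.6]
comp 959 rect c [-69.1   1.2] [243.3  58.7] mean [-63.5   1.5] phi 18.03 rgb [146. 137. 129.]
comp 227 rect c [-313.3   11.7] [61.3 35.1] mean [-309.2   13.5] phi 38.07 rgb [49. 51. 56.]
```

View pics/ts3.png

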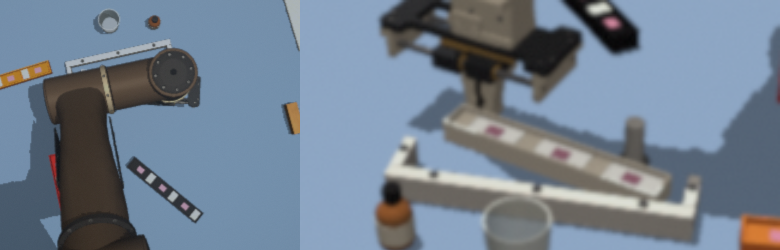

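End a is beside the +y cheek (crop 690,180), and end b has clear room to the -y cheek (400,155). I'll continue the swing.

Request:
step_arm(fingers=[0,0,0,0], linear=[[10,0,0],[10,0,0],[10,0,0],[10,0,0]], dr=[[0,0,-0.067],[0,0,-0.067],[0,0,-0.067],[0,0,-0.067]])

```text
time: 12.4
position: [0.6377, -0.0798, 0.0095]
eef_rot: [-180.0, 0.1, 11.0]
ft_force: [-0.0, -0.9, 1.0]
gripper_width: 0.0003
grasp_force: 0.5
```

```bash
python3 - <<'E'
from h import *
tool();tray("scene",.018); tray()
b,_=snap("scene","s4")
cv2.imwrite('pics/s4c.png',cv2.resize(b[165:290,150:350],(800,500))[:,:,::-1])
E
```

```text
t 12.4 tcp dock [-85.7 -94. ] z 9.5 yaw rel dock -0.23 F [-0.  -0.9  1. ]
comp 976 rect c [-52.    3.4] [243.   53.9] mean [-48.6   5.2] phi 3.62 rgb [144.5 137.  129. ]
comp 220 rect c [-313.2   11.7] [60.8 35.6] mean [-310.2   12.2] phi 38.34 rgb [50.  52.5 57. ]
```

View pics/s4c.png

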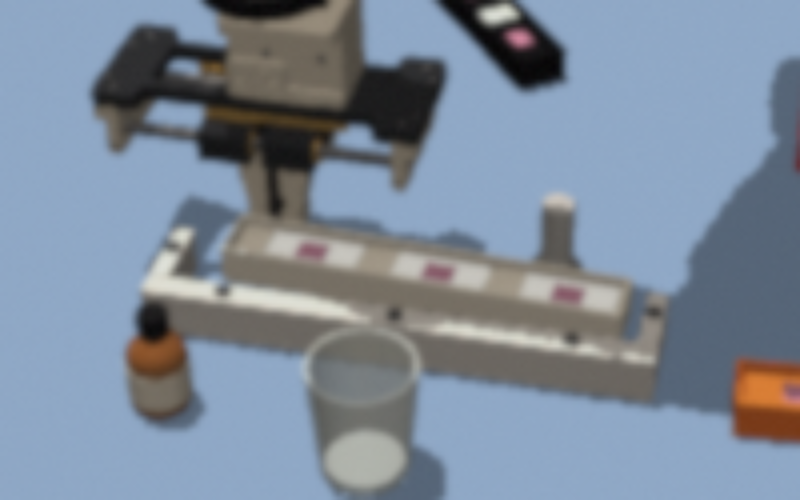

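The tray is nearly parallel and between the cheeks: end b at crop (228,260), end a at (630,300). Now I push at its middle to seat it on the rail.

Request:
step_arm(fingers=[0,0,0,0,0,0,0,0], linear=[[-16,0,0],[0,-32,0],[0,-32,0],[0,-32,0],[0,0,0],[8,0,0],[8,0,0],[8,0,0]], dr=[[0,0,0],[0,0,0],[0,0,0],[0,0,0],[0,0,0],[0,0,0],[0,0,0],[0,0,0]])

```text
time: 13.35
position: [0.6284, 0.0157, 0.0096]
eef_rot: [180.0, 0.0, 10.9]
ft_force: [-3.5, -0.5, 2.6]
gripper_width: 0.0003
grasp_force: 1.4
```

Request:
step_arm(fingers=[0,0,0,0], linear=[[8,0,0],[8,0,0],[8,0,0],[4,0,0]], dr=[[0,0,0],[0,0,0],[0,0,0],[0,0,0]])

```text
time: 13.75
position: [0.6564, 0.0218, 0.0092]
eef_rot: [180.0, -0.0, 11.0]
ft_force: [-2.2, 0.1, -0.4]
gripper_width: 0.0006
grasp_force: 0.7
```

```bash
python3 - <<'E'
from h import *
tool()
E
```

```text
t 13.75 tcp dock [-47.5   2. ] z 9.2 yaw rel dock -0.27 F [-2.2  0.1 -0.4]
```

Request:
step_arm(fingers=[0,0,0], linear=[[2,0,0],[2,0,0],[0,0,0]], dr=[[0,0,0],[0,0,0],[0,0,0]])

```text
time: 14.05
position: [0.657, 0.0219, 0.0092]
eef_rot: [180.0, 0.2, 11.0]
ft_force: [-7.9, -1.0, 4.8]
gripper_width: 0.0004
grasp_force: 3.8
```

Request:
step_arm(fingers=[0,0,0,0,0,0,0], linear=[[3,0,0],[0,0,0],[-10,0,0],[-30,0,0],[-30,0,-10],[0,0,-45],[0,0,-45]], dr=[[0,0,0],[0,0,0],[0,0,0],[0,0,0],[0,0,0],[0,0,0],[0,0,0]])

```text
time: 14.75
position: [0.5924, 0.0095, 0.1102]
eef_rot: [180.0, 0.1, 11.0]
ft_force: [2.4, 0.7, 0.3]
gripper_width: 0.0004
grasp_force: 0.0
```

Request:
step_arm(fingers=[0,0,0,0,0,0,0,0], linear=[[-10,-40,-20],[-10,-45,0],[-10,-45,0],[-10,-45,0],[-10,-45,0],[-10,-45,0],[-10,-45,0],[0,0,0]], dr=[[0,0,0],[0,0,0],[0,0,0],[0,0,0],[0,0,0],[0,0,0],[0,0,0],[0,0,0]])

```text
time: 15.55
position: [0.4646, 0.3058, 0.1302]
eef_rot: [-179.9, -0.2, 11.3]
ft_force: [0.2, -0.7, -0.1]
gripper_width: 0.0006
grasp_force: 0.0
```

```bash
python3 - <<'E'
from h import *
tool(); 
im,d=snap("top","t5"); P=cloud("top",d); D=(P[:,:,:2]-O)*1000; x=D@EX;y=D@EY;Z=P[:,:,2]
m=(Z>.012)&(Z<.024)&(x>-60)&(x<0)&(abs(y)<140)
print('z med',np.median(Z[(x>-30)&(x<-8)&(abs(y)<100)]))
q=np.c_[x[m],y[m]];print(m.sum(),q.mean(0),q.min(0),q.max(0))
# back (robot side) edge fit over y bins
ys=[];xs=[]
for yy in range(-105,106,10):
    k=m&(abs(y-yy)<5)
    if k.sum(): ys.append(yy);xs.append(x[k].min())
p=np.polyfit(ys,xs,1);print('front edge x',np.round(xs,1),'slope',p)
cv2.imwrite('pics/t5c.png',cv2.resize(im[100:220,195:355],None,fx=5,fy=5,interpolation=cv2.INTER_CUBIC)[:,:,::-1])
E
```

```text
t 15.55 tcp dock [-180.2  318. ] z 130.2 yaw rel dock 0.04 F [ 0.2 -0.7 -0.1]
z med 0.017852135791383672
1062 [-18.72920805   4.514751  ] [ -45.82181435 -139.31757451] [-4.72542766e-02  1.39830251e+02]
front edge x [-36.2 -36.3 -36.5 -36.6 -36.5 -36.6 -37.4 -36.5 -37.  -36.4 -36.  -37.1
 -37.1 -36.5 -37.  -36.6 -36.7 -36.9 -36.8 -37.1 -35.8 -36.9] slope [-1.36164824e-03 -3.66571391e+01]
```

View pics/t5c.png

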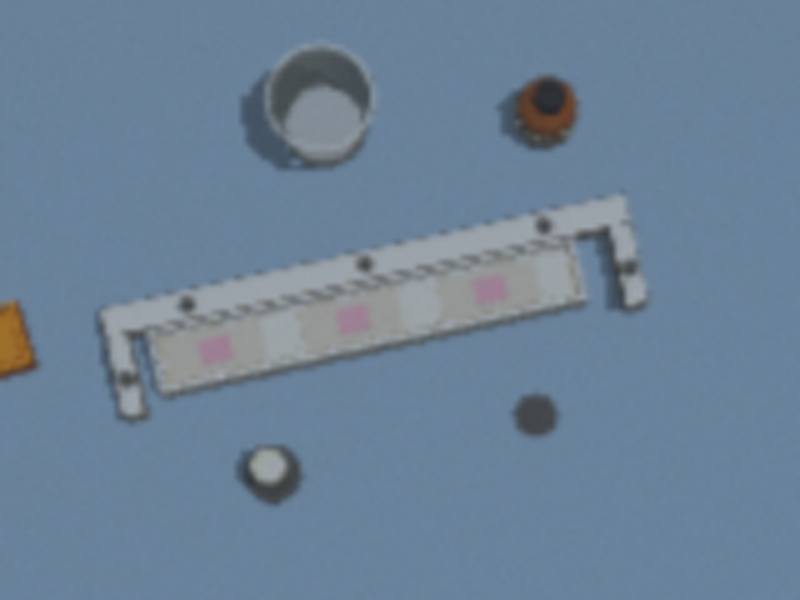

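The tray is flush along the rail. Its front edge is at dock x = -36.7 mm with slope 0.001 rad, and its centre is about 6 mm off the dock's middle along the rail. The bystanders look untouched and the arm is clear, so I'll hand it in.

```bash
python3 -c "
from plant import *
print(close_job())"
```

```text
the job is handed in; nothing more can be done
None
```

The tray is docked between the two cheeks and flush along the back rail, with end a pushed in behind the post first; the arm is clear and I handed the job in at about 15.6 s (no verdict was returned).

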